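# Dispense toy capsules into the catch tray at the snack counter

## Robot

A 6-joint arm with a two-finger parallel gripper is mounted at the origin on the work surface. World frame = base frame: x ahead of the robot, y to its left, z up, the work surface at z = 0. Lengths are in m, angles in degrees, forces in N, time in s.
With the tool pointing down it reaches from about 0.3 to 0.75 m from the base axis. Payload 8.5 kg.
Tool frame: the origin (TCP) lies on the mounting face of the last link; the fingertips stand 173 mm ahead of it and the grasp point (between the pads) lies 155 mm ahead of it (env.tips_ahead is the distance from the TCP to the fingertips, in m); z points along the fingers, x is the direction in which the jaws open and shut, and the axes are right-handed (so a half turn about z gives the same grasp; the last joint's range is limited). The gripper opens to 85 mm and grips with 20 to 120 N. Pads are 22 mm wide; open, the fingers measure 114 mm over their backs; the gripper's body (76 mm by 85 mm) begins 54 mm behind the grasp point. The pads swing forward as they close: fully open they stand 13 mm farther back than shut.
Start: joints at [56.305, 21.807, 74.336, -0, 83.858, -12.336], TCP at [0.2, 0.512, 0.405] pointing down, gripper open.
Joint ranges: [-178.18, 178.18], [-50.72, 133.34], [12.68, 142.11], [-81.47, 261.47], [9.98, 163.14], [-165.26, 165.26]. Speed limits (degrees/s): [136.94, 136.94, 180, 180, 180, 180].

## Interface

Orientations are given as a 3x3 rotation matrix whose columns are the frame's x, y, z axes.
In Python, from rig import env gives the robot as it stands. The module is installed in compiled form; this text tells all that it offers.
- The arm moves only by the tool step_arm, never from a script. Its argument "increments" is a list of rows, each an object of numbers: "x", "y", "z": the shift along the tool's x, y, z in cm; "wx", "wy", "wz": the turn, a rotation vector about the tool's x, y, z in rad; "gripper": the finger opening in cm, from 0 to 8.54. A call has 1 to 20 rows; each row shifts and turns the commanded pose from where the row before left it, along the tool's axes as they then stand; what a row does not reach is not made up. A row lasts 1/10 s, in which the tool goes at most 50 mm and 8.59 degrees, less where a joint would pass 70% of its speed; a pose out of reach is approached as far as the arm can. A call with a gripper value outside its range is refused whole. The fingers move at their own pace and stop on an object; "newtons" is the grip in N (left out, the last holds). Time passes only in rows, so rows that do not move let the fingers close. It gives the time, the measured TCP pose, the force and the opening at its end, in the units of the state.
- env.observe(): the state, without advancing time (a new reading comes with each control period).
- env.get_image(name): name is "scene" or "top"; returns a dict with "color" (480x640x3 uint8, blue, green, red), "camera_matrix" (3x3 intrinsics, pixels), "distortion" ([k1, k2, p1, p2, k3] as OpenCV has them; the pictures are not rectified), "rvec" (rotation vector, rad) and "tvec" (3), from world to camera coordinates, as OpenCV has them. Camera axes: x right, y down, z forward; pixel columns grow to the right and rows downward; lengths in m; the calibration is good to about 2 mm. A picture is of the moment at which its call begins. There is no depth.
- env.close_job(): hands the job in, once; it reports no verdict.
The state is a dict: "time_s": time; "q": joint angles; "qvel": joint speeds; "joint_efforts": joint torques, N m; "position": TCP position; "tool_rot": TCP orientation; "ft_force": force on the tool from outside, world axes, zero at the start; "wrist_torque": the same for the moment, N m; "grip_width": finger opening in m.
Only numpy, scipy, OpenCV 4.12 (cv2) and the standard library are available. Lean on these libraries where they do the work, as an engineer would, in place of code of your own. Each camera call takes 0.05 s, during which the arm holds its last target. There are 200 camera calls.

## Task

Slide the steel catch tray squarely under the capsule dispenser until it is fully home against the stop bar, and only then draw the yellow-tabbed slide gate all the way out to its end stop, so that all three capsules drop into the tray. Leave the tray home and the gate fully out, and do not disturb the mug, sauce bottle and napkin box.

Things in the scene. Friction and masses are not known exactly. Their poses are not given: they have to be found in the camera images.
- dispenser: Capsule dispenser, fixed. Origin on the counter under the chute's centre, z up; its gate draws out along +y; the tray enters from its -y side, moving along +y. Four 14 mm square legs centred at x +-80, y +-50 mm leave a bay 146 mm wide and 109 mm high for the tray. Red shoulder plate over the legs at z 126 to 136 mm, reaching x +-90, y +-57 mm.
- outlet (a point): Middle of the chute's outlet, 112 mm above the dispenser's origin. Above: the gate, then a clear square chute 66 mm wide (56 inside) up to z 247 mm, ringed at its top by a red round hopper flare reaching 62 mm from the axis, top at z 300 mm. Gate runners at x +-41 mm, z 109 to 125 mm, reach out to y +112 mm and carry yellow pins (up to z 137 mm) at their ends.
- stop_bar (a point): Middle of the near (-y) face of the steel stop bar, at dispenser (0, 60, 15) mm. The bar, 174 mm wide and 30 mm high, is fixed on the counter at the far end of the tray's bay; the tray's front end rests against it when home.
- gate (a joint): How far the slide gate under the chute is drawn out along the dispenser's +y, in m: 0 shut, 0.080 at its end stop. Starts at 0 to 0.012. Friction about 2.5 N; it stays where it is left. The capsules fall only once it is drawn by more than about 0.06.
- gate_tab (a point): Point in the upright yellow tab at the gate's outer end: 60 mm wide (x), 10 mm thick (y), from 36 mm below this point to 24 mm above it. Gate shut: this point is at dispenser (0, 150, 150) mm. From y 65 to 145 mm the space behind the tab, over the flat gate plate (top at z 119 mm), is free, so the tab can be hooked from behind, or pinched. Axes as the dispenser's.
- tray_mid (a point): Centre of the loose catch tray, 25 mm above its underside. Open steel tray 110 mm wide (x), 200 long (y), 50 high, 5 mm walls and floor, about 0.35 kg, on the counter. Its +y end goes in first; the handle tab is at the -y end. Home against the stop bar it is at dispenser (0, -40) mm, its y along the dispenser's y.
- tray_tab (a point): Point in the tray's upright black handle tab, on its centre line at the -y end, 106 mm from tray_mid, 70 mm above the counter. The tab is 60 mm wide (tray x), 12 mm thick (tray y), its top 92 mm above the counter. Axes as the tray's.
- capsule0: The orange toy capsule (origin at its centre), a hard ball 46 mm across with a white band, about 35 g, stacked loosely in the chute on the gate at the start.
- capsule1: The green toy capsule (origin at its centre), a hard ball 46 mm across with a white band, about 35 g, stacked loosely in the chute on the gate at the start.
- capsule2: The blue toy capsule (origin at its centre), a hard ball 46 mm across with a white band, about 35 g, stacked loosely in the chute on the gate at the start.
- mug: Bystander: white mug with a side handle, 80 mm across, 85 mm tall; loose, origin at the centre of its underside. Stands beyond the dispenser. Leave it alone.
- sauce: Bystander: white sauce bottle with a red cap, 60 mm across, 140 mm tall; loose, origin at the centre of its underside. Stands beyond the dispenser. Leave it alone.
- napkins: Bystander: steel napkin box, 80 x 110 x 80 mm; loose, origin at the centre of its underside. Stands beyond the dispenser. Leave it alone.
- tray: The catch tray as a body; origin at the centre of its underside, 25 mm below tray_mid.
Mind the look-alikes: they are no part of the job. Leave any purple look-alike of the tray alone.

How it is judged (in metres and radians):
On the way, in this order (a step that is already met when the one before it is completed fails the run):
1. the tray stands home under the chute while the gate is still holding the capsules (x of tray_mid in the frame of dispenser between -0.02 and 0.02 m and y of tray_mid in the frame of dispenser between -0.05 and -0.03 m and height (world z) of tray_mid below 0.04 m and angle between tray_mid's own z axis and vertical below 0.1 rad and angle between the y axis of tray_mid and the y axis of dispenser, either way round below 0.2 rad and value of joint gate below 0.03 m), for 0.2 s.
2. the gate is drawn out to its end stop, with the tray home (x of tray_mid in the frame of dispenser between -0.02 and 0.02 m and y of tray_mid in the frame of dispenser between -0.05 and -0.03 m and height (world z) of tray_mid below 0.04 m and angle between tray_mid's own z axis and vertical below 0.1 rad and angle between the y axis of tray_mid and the y axis of dispenser, either way round below 0.2 rad and value of joint gate above 0.076 m), for 0.1 s.
At the end, for the whole second after the job is handed in: The tray stands flat under the dispenser within 10 mm of fully home against the stop bar, within 20 mm of centred and 0.2 rad of square; the gate is within 5 mm of its end stop; all three capsules lie in the tray; everything is at rest (x of tray_mid in the frame of dispenser between -0.02 and 0.02 m and y of tray_mid in the frame of dispenser between -0.05 and -0.03 m and height (world z) of tray_mid below 0.04 m and angle between tray_mid's own z axis and vertical below 0.1 rad and angle between the y axis of tray_mid and the y axis of dispenser, either way round below 0.2 rad and value of joint gate above 0.075 m and linear speed of tray below 0.02 m/s and x of capsule0 in the frame of tray_mid between -0.052 and 0.052 m and y of capsule0 in the frame of tray_mid between -0.097 and 0.097 m and z of each of capsule0, capsule1, capsule2 in the frame of tray_mid below 0.06 m and linear speed of each of capsule0, capsule1, capsule2 below 0.05 m/s and x of capsule1 in the frame of tray_mid between -0.052 and 0.052 m and y of capsule1 in the frame of tray_mid between -0.097 and 0.097 m and x of capsule2 in the frame of tray_mid between -0.052 and 0.052 m and y of capsule2 in the frame of tray_mid between -0.097 and 0.097 m); the robot touches nothing.
It fails at once if a bystander was moved more than 30 mm or tipped (distance of any of mug, sauce, napkins from where it was at the start of the episode above 0.03 m or angle between any of mug, sauce, napkins's own z axis and vertical above 0.3 rad).
It also fails if it takes over 53 s, if anything falls off the work surface, if the arm or the gripper's body presses on something with over 40 N, if the wrist force passes 120 N, or if a joint passes its speed limit or range.

## Working session

There is one attempt and no reset: what is moved stays moved. The work goes in short steps, Python scripts to look and compute and a tool call to move; the robot and the scene stay as the last step left them, time stands still between calls to the robot, and variables do not carry over. Pictures are saved under pics/ and viewed, about 8 in all and at most 12, crops included, and the job is handed in when it is done.

Besides the shell and the picture viewer there is one more tool, called after "Request:" in YAML: its name, and indented under it one key for each argument. step_arm: Moves the arm, as the interface text tells. Its arguments: {"type":"object","properties":{"increments":{"type":"array"},"newtons":{"type":"number"}},"required":["increments"]}

```bash
mkdir -p pics; cat > h.py <<'E'
import numpy as np, cv2
from rig import env
def cam(n,save=None):
    d=env.get_image(n)
    if save: cv2.imwrite('pics/'+save,d['color'])
    return d
def ray(d,u,v):
    K=np.array(d['camera_matrix'],float);D=np.array(d['distortion'],float)
    p=cv2.undistortPoints(np.array([[[u,v]]],float),K,D)[0,0]
    R=cv2.Rodrigues(np.array(d['rvec'],float))[0];t=np.array(d['tvec'],float).ravel()
    return -R.T@t, R.T@np.array([p[0],p[1],1.])
def at(d,u,v,z):
    o,r=ray(d,u,v); return o+r*(z-o[2])/r[2]
def two(d1,p1,d2,p2):
    o1,r1=ray(d1,*p1);o2,r2=ray(d2,*p2)
    s=np.linalg.lstsq(np.c_[r1,-r2],o2-o1,rcond=None)[0]
    a=o1+r1*s[0];b=o2+r2*s[1]; return (a+b)/2,np.linalg.norm(a-b)
def px(d,P):
    return cv2.projectPoints(np.array(P,float).reshape(-1,3),np.array(d['rvec'],float),np.array(d['tvec'],float),np.array(d['camera_matrix'],float),np.array(d['distortion'],float))[0].reshape(-1,2)
E
python3 - <<'E'
from h import *
a=cam('scene','s0.png');b=cam('top','t0.png')
for d in(a,b): print(ray(d,320,240))
s=env.observe();print(s['tool_rot'],s['grip_width'],env.tips_ahead)
E
```

```text
(array([1.66961521, 0.23088344, 0.91465805]), array([-0.78596676, -0.28158418, -0.55050623]))
(array([ 0.47676188, -0.16025768,  1.36385046]), array([ 0.10216338, -0.03573878, -0.99446088]))
[[ 3.64202786e-01  9.31319403e-01 -7.07368321e-04]
 [ 9.31318799e-01 -3.64203380e-01 -1.09223281e-03]
 [-1.27484354e-03 -2.60991184e-04 -9.99999153e-01]] 0.08523769378554268 0.1734
```

View pics/s0.png

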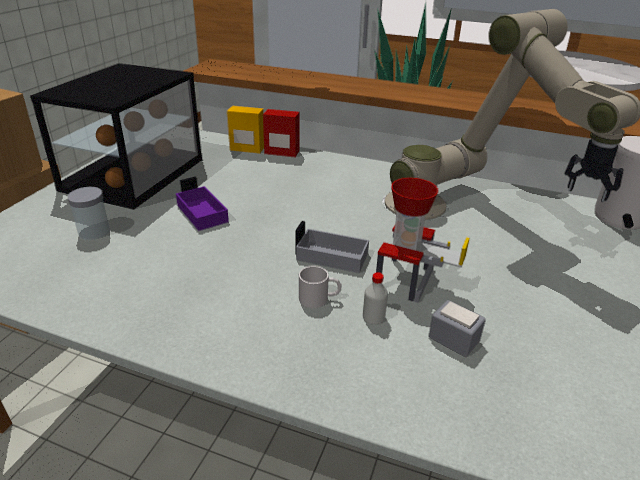

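View pics/t0.png

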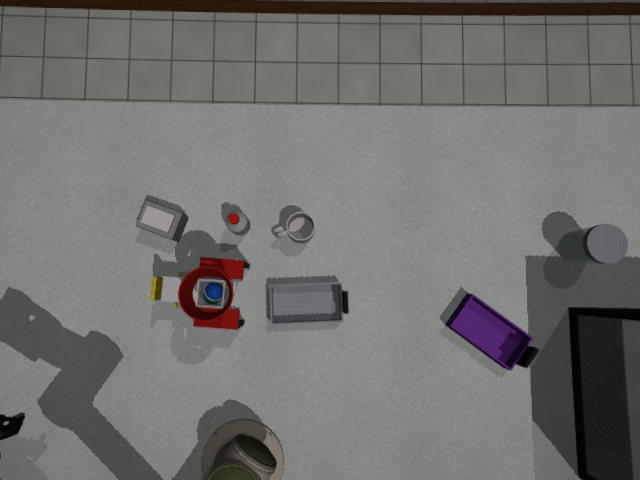

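```bash
python3 - <<'E'
from h import *
a=cam('scene');b=cam('top')
B=b['color'];h=cv2.cvtColor(B,cv2.COLOR_BGR2HSV)
def rect(m,box,z,name):
    x0,y0,x1,y1=box;M=np.zeros_like(m);M[y0:y1,x0:x1]=m[y0:y1,x0:x1]
    cs=cv2.findContours(M,0,2)[0]
    for c in sorted(cs,key=cv2.contourArea)[::-1][:2]:
        if cv2.contourArea(c)<15: continue
        w=np.array([at(b,*p,z)[:2] for p in c[:,0].astype(float)],np.float32)
        r=cv2.minAreaRect(w); print(name,np.round(r[0],4),np.round(r[1],4),round(r[2],1),cv2.minAreaRect(c)[0])
red=cv2.inRange(h,(0,120,60),(8,255,255))|cv2.inRange(h,(172,120,60),(180,255,255))
yel=cv2.inRange(h,(22,120,80),(35,255,255))
blk=cv2.inRange(h,(0,0,0),(180,255,45))
rect(yel,(130,250,200,320),.174,'gatetab')
rect(blk,(335,280,360,325),.092,'traytab')
# plate: all red px
M=np.zeros_like(red);M[250:335,170:255]=red[250:335,170:255]
# tray dark/light edges: crop
crop=B[245:335,130:360];cv2.imwrite('pics/c0.png',cv2.resize(crop,None,fx=3.4,fy=3.4,interpolation=cv2.INTER_CUBIC))
A=a['color'][170:310,280:490];cv2.imwrite('pics/c1.png',cv2.resize(A,None,fx=3.8,fy=3.8,interpolation=cv2.INTER_CUBIC))
E
python3 -c "
import cv2,numpy as np
a=cv2.imread('pics/c0.png');b=cv2.imread('pics/c1.png')[:,:782]
b=cv2.resize(b,None,fx=.55,fy=.55);W=max(a.shape[1],b.shape[1])
o=np.zeros((a.shape[0]+b.shape[0],W,3),np.uint8);o[:a.shape[0],:a.shape[1]]=a;o[a.shape[0]:,:b.shape[1]]=b
cv2.imwrite('pics/c2.png',o);print(o.shape)"
```

```text
gatetab [0.4748 0.2121] [0.0098 0.0573] 86.3 (153.48780822753906, 287.6097412109375)
traytab [ 0.4411 -0.273 ] [0.0532 0.0134] 0.1 (344.5, 302.0)
(599, 782, 3)
```

View pics/c2.png

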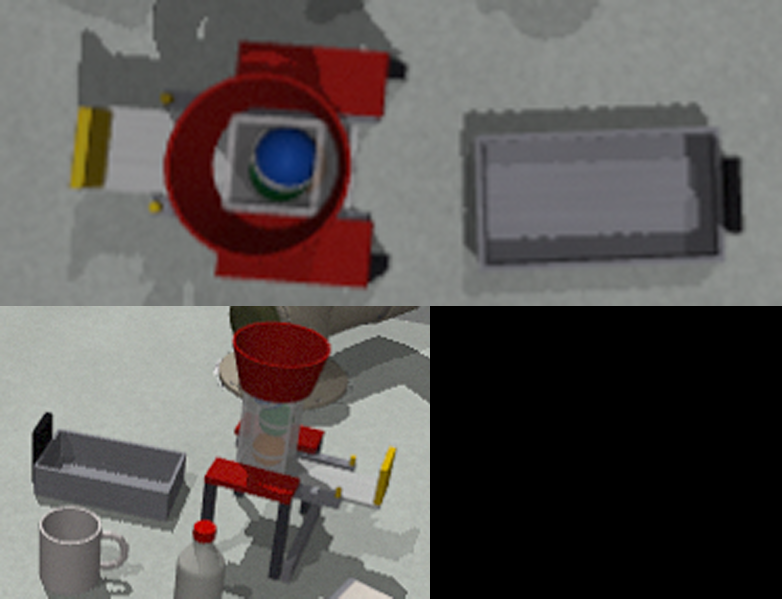

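```bash
python3 - <<'E'
from h import *
b=cam('top');a=cam('scene')
f=lambda p,z:at(b,p[0]/3.4+130-.35,p[1]/3.4+245-.35,z)[:2]
C=[f(p,.136) for p in[(238,42),(388,53),(370,287),(217,275)]]
T=[f(p,.05) for p in[(475,137),(718,130),(720,254),(482,265)]]
for n,Q in(('disp',C),('tray',T)):
    Q=np.array(Q);print(n,Q.round(4).tolist(),'mean',Q.mean(0).round(4),'sides',np.linalg.norm(Q-np.roll(Q,-1,0),axis=1).round(4))
    for d in (Q[0]-Q[1],Q[3]-Q[2]): print(' ydir ang',np.degrees(np.arctan2(d[1],d[0])).round(2))
pins=[f(p,.137) for p in[(167,98),(155,207)]];print('pins',np.array(pins).round(4))
print('gatetab top corners',[f(p,.174).round(4).tolist() for p in[(79,107),(70,186)]], )
g=f((88,148),.16);print(g)
# tray tab stereo via scene: top corners of black tab, crop2 scale 2.09 offset 280,170+
s=3.8*.55
P=[(37,420),(51,412)]
for p in P:
    u,v=p[0]/s+280,(p[1]-306)/s+170;print('scene tab top',at(a,u,v,.092).round(4))
E
```

```text
disp [[0.5548, 0.1086], [0.5476, -0.0061], [0.3709, 0.003], [0.3789, 0.1181]] mean [0.463  0.0559] sides [0.1149 0.177  0.1154 0.1761]
 ydir ang 86.4
 ydir ang 85.98
tray [[0.4847, -0.0678], [0.4925, -0.2664], [0.3923, -0.2683], [0.3817, -0.0755]] mean [ 0.4378 -0.1695] sides [0.1987 0.1001 0.1931 0.1033]
 ydir ang 92.24
 ydir ang 93.16
pins [[0.5115 0.1606]
 [0.4293 0.1663]]
gatetab top corners [[0.5032, 0.2149], [0.4455, 0.2188]]
[0.47325248 0.21128616]
scene tab top [ 0.4408 -0.2831  0.092 ]
scene tab top [ 0.412  -0.2727  0.092 ]
```

The grey steel tray at top (305,302) is the one meant. The purple one at (490,330) is the look-alike, wrong colour. The crop confirms the black handle at (344,302), the dispenser at (213,290) and the yellow gate tab at (153,288). Measured sizes match the spec: shoulder plate 115×177 mm, tray about 199×103 mm.

Now I rise, square to the tray and cross over.

Request:
step_arm:
  increments:
    - {"z": -4, "wz": -0.139, "gripper": 8}
    - {"z": -4, "wz": -0.139}
    - {"z": -4, "wz": -0.139}
    - {"x": -2}
    - {"x": -4, "y": 1}
    - {"x": -4, "y": 1}
    - {"x": -4, "y": 1}
    - {"x": -4, "y": 1}
    - {"x": -4, "y": 1}
    - {"x": -4, "y": 1}
    - {"x": -4, "y": 1}
    - {"x": -4, "y": 1}
    - {"x": -4, "y": 1}
    - {"x": -4, "y": 1}
    - {"x": -4, "y": 1}
    - {"x": -4, "y": 1}
    - {"x": -4, "y": 1}
    - {"x": -4, "y": 1}
    - {"x": -4, "y": 1}
    - {"x": -4, "y": 1}
  newtons: 40

```text
invalid input at $.increments[0]: expected keys x, y, z, wx, wy, wz, gripper
```

Request:
step_arm:
  increments:
    - {"x": 0, "y": 0, "z": -4, "wx": 0, "wy": 0, "wz": -0.139, "gripper": 8}
    - {"x": 0, "y": 0, "z": -4, "wx": 0, "wy": 0, "wz": -0.139, "gripper": 8}
    - {"x": 0, "y": 0, "z": -4, "wx": 0, "wy": 0, "wz": -0.139, "gripper": 8}
    - {"x": -2, "y": 0, "z": 0, "wx": 0, "wy": 0, "wz": 0, "gripper": 8}
    - {"x": -4, "y": 1, "z": 0, "wx": 0, "wy": 0, "wz": 0, "gripper": 8}
    - {"x": -4, "y": 1, "z": 0, "wx": 0, "wy": 0, "wz": 0, "gripper": 8}
    - {"x": -4, "y": 1, "z": 0, "wx": 0, "wy": 0, "wz": 0, "gripper": 8}
    - {"x": -4, "y": 1, "z": 0, "wx": 0, "wy": 0, "wz": 0, "gripper": 8}
    - {"x": -4, "y": 1, "z": 0, "wx": 0, "wy": 0, "wz": 0, "gripper": 8}
    - {"x": -4, "y": 1, "z": 0, "wx": 0, "wy": 0, "wz": 0, "gripper": 8}
    - {"x": -4, "y": 1, "z": 0, "wx": 0, "wy": 0, "wz": 0, "gripper": 8}
    - {"x": -4, "y": 1, "z": 0, "wx": 0, "wy": 0, "wz": 0, "gripper": 8}
    - {"x": -4, "y": 1, "z": 0, "wx": 0, "wy": 0, "wz": 0, "gripper": 8}
    - {"x": -4, "y": 1, "z": 0, "wx": 0, "wy": 0, "wz": 0, "gripper": 8}
    - {"x": -4, "y": 1, "z": 0, "wx": 0, "wy": 0, "wz": 0, "gripper": 8}
    - {"x": -4, "y": 1, "z": 0, "wx": 0, "wy": 0, "wz": 0, "gripper": 8}
    - {"x": -4, "y": 1, "z": 0, "wx": 0, "wy": 0, "wz": 0, "gripper": 8}
    - {"x": -4, "y": 1, "z": 0, "wx": 0, "wy": 0, "wz": 0, "gripper": 8}
    - {"x": -4, "y": 1, "z": 0, "wx": 0, "wy": 0, "wz": 0, "gripper": 8}
    - {"x": -4, "y": 1, "z": 0, "wx": 0, "wy": 0, "wz": 0, "gripper": 8}
  newtons: 40

```text
time_s: 2.3
position: [0.3893, -0.1419, 0.5248]
tool_rot: [[-0.044, 0.999, 0.0], [0.999, 0.044, -0.0], [-0.0, 0.0, -1.0]]
ft_force: [0.6, 0.2, -0.0]
grip_width: 0.0799
```

Request:
step_arm:
  increments:
    - {"x": -3.4, "y": 1.2, "z": 0, "wx": 0, "wy": 0, "wz": 0, "gripper": 8}
    - {"x": -3.3, "y": 1.2, "z": 2, "wx": 0, "wy": 0, "wz": 0, "gripper": 8}
    - {"x": -3.3, "y": 1.1, "z": 3, "wx": 0, "wy": 0, "wz": 0, "gripper": 8}
    - {"x": -3.3, "y": 1.1, "z": 3, "wx": 0, "wy": 0, "wz": 0, "gripper": 8}
    - {"x": 0, "y": 0, "z": 4, "wx": 0, "wy": 0, "wz": 0, "gripper": 8}
    - {"x": 0, "y": 0, "z": 4, "wx": 0, "wy": 0, "wz": 0, "gripper": 8}
    - {"x": 0, "y": 0, "z": 3, "wx": 0, "wy": 0, "wz": 0, "gripper": 8}
    - {"x": 0, "y": 0, "z": 2, "wx": 0, "wy": 0, "wz": 0, "gripper": 8}
    - {"x": 0, "y": 0, "z": 0, "wx": 0, "wy": 0, "wz": 0, "gripper": 8}
    - {"x": 0, "y": 0, "z": 0, "wx": 0, "wy": 0, "wz": 0, "gripper": 8}

```text
time_s: 3.3
position: [0.4413, -0.2711, 0.3154]
tool_rot: [[-0.044, 0.999, 0.0], [0.999, 0.044, -0.0], [-0.0, 0.0, -1.0]]
ft_force: [-0.1, -0.2, 0.2]
grip_width: 0.08
```

```bash
python3 - <<'E'
from h import *
a=cam('scene');b=cam('top');s=env.observe();print(s['position'],s['ft_force'])
A=cv2.resize(a['color'][130:290,230:430],None,fx=2.9,fy=2.9);B=cv2.resize(b['color'][250:350,240:380],None,fx=2.9,fy=2.9)
o=np.zeros((464,580,3),np.uint8);o[:]=A[:464,:580];cv2.imwrite('pics/g.png',o)
E
```

```text
[ 0.44136316 -0.27106354  0.31611204] [ 0.7074212  -0.37308093 -0.59778084]
```

View pics/g.png

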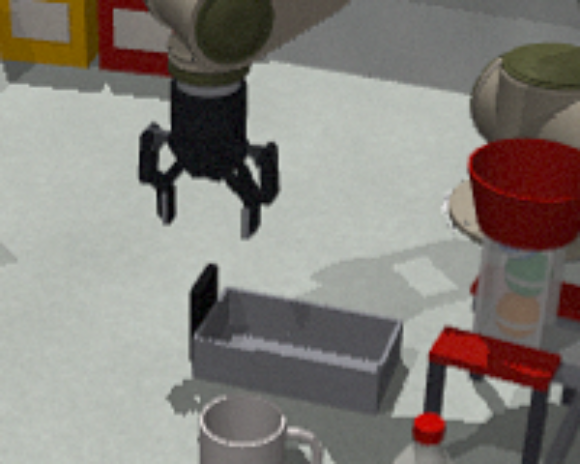

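The fingers, at crop columns 165 and 252, straddle the black tab at 203. Descend and pinch.

Request:
step_arm:
  increments:
    - {"x": 0, "y": 0, "z": 3, "wx": 0, "wy": 0, "wz": 0, "gripper": 8}
    - {"x": 0, "y": 0, "z": 3, "wx": 0, "wy": 0, "wz": 0, "gripper": 8}
    - {"x": 0, "y": 0, "z": 2, "wx": 0, "wy": 0, "wz": 0, "gripper": 8}
    - {"x": 0, "y": 0, "z": 0, "wx": 0, "wy": 0, "wz": 0, "gripper": 4}
    - {"x": 0, "y": 0, "z": 0, "wx": 0, "wy": 0, "wz": 0, "gripper": 2}
    - {"x": 0, "y": 0, "z": 0, "wx": 0, "wy": 0, "wz": 0, "gripper": 0.5}
    - {"x": 0, "y": 0, "z": 0, "wx": 0, "wy": 0, "wz": 0, "gripper": 0.5}
    - {"x": 0, "y": 0, "z": 0, "wx": 0, "wy": 0, "wz": 0, "gripper": 0.5}
    - {"x": 0, "y": 0, "z": 0, "wx": 0, "wy": 0, "wz": 0, "gripper": 0.5}
    - {"x": 0, "y": 0, "z": 0, "wx": 0, "wy": 0, "wz": 0, "gripper": 0.5}
  newtons: 40

```text
time_s: 4.4
position: [0.4415, -0.2716, 0.2363]
tool_rot: [[-0.044, 0.999, 0.003], [0.999, 0.045, -0.003], [-0.004, 0.003, -1.0]]
ft_force: [-1.2, -3.0, 6.5]
grip_width: 0.0114
```

Request:
step_arm:
  increments:
    - {"x": 0, "y": 0, "z": 0, "wx": 0, "wy": 0, "wz": 0.036, "gripper": 0.5}
    - {"x": 0, "y": 0, "z": 0, "wx": 0, "wy": 0, "wz": 0.036, "gripper": 0.5}
    - {"x": 0, "y": 0, "z": 0, "wx": 0, "wy": 0, "wz": 0.036, "gripper": 0.5}
    - {"x": 0, "y": 0, "z": 0, "wx": 0, "wy": 0, "wz": 0, "gripper": 0.5}
    - {"x": 1, "y": 0, "z": 0, "wx": 0, "wy": 0, "wz": 0, "gripper": 0.5}
    - {"x": 1, "y": 0, "z": 0, "wx": 0, "wy": 0, "wz": 0, "gripper": 0.5}
    - {"x": 1, "y": 0, "z": 0, "wx": 0, "wy": 0, "wz": 0, "gripper": 0.5}
    - {"x": 1, "y": 0, "z": 0, "wx": 0, "wy": 0, "wz": 0, "gripper": 0.5}
    - {"x": 0, "y": 0, "z": 0, "wx": 0, "wy": 0, "wz": 0, "gripper": 0.5}

```text
time_s: 5.3
position: [0.4442, -0.2306, 0.2363]
tool_rot: [[0.063, 0.998, 0.003], [0.998, -0.063, -0.002], [-0.002, 0.003, -1.0]]
ft_force: [2.0, 2.4, 8.7]
grip_width: 0.0114
```

```bash
python3 - <<'E'
from h import *
b=cam('top');B=cv2.resize(b['color'][245:345,130:360],None,fx=3.4,fy=3.4,interpolation=cv2.INTER_CUBIC);cv2.imwrite('pics/g2.png',B)
E
```

```text
(no output)
```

View pics/g2.png

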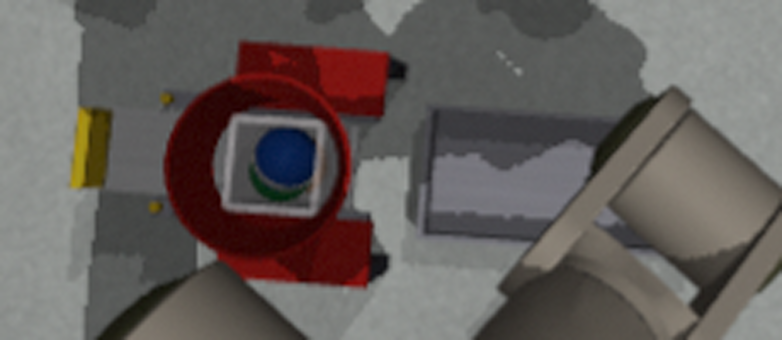

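```bash
python3 - <<'E'
from h import *
b=cam('top');f=lambda p,z:at(b,p[0]/3.4+130-.35,p[1]/3.4+245-.35,z)[:2]
u=np.array([.0645,.998]);r=np.array([.998,-.0645])
for p in[(430,107),(423,236)]:
    w=f(p,.05);d=w-[.463,.0559];print(w,'disp x,y',d@r,d@u)
d=env.observe()['position'][:2]-np.array([.463,.0559]);print(d@r,d@u)
E
```

```text
[ 0.50873826 -0.03061017] disp x,y 0.05122668519303486 -0.08338703068533142
[ 0.4044593 -0.0272749] disp x,y -0.05305883428201455 -0.08678442694295829
-0.00032563552898439384 -0.2873691348944466
```

Centred within 1 mm and square within about 1.5°, with roughly 142 mm left to home. Slide in, then creep.

Request:
step_arm:
  increments:
    - {"x": 1.1, "y": 0, "z": 0, "wx": 0, "wy": 0, "wz": 0, "gripper": 0.5}
    - {"x": 1.1, "y": 0, "z": 0, "wx": 0, "wy": 0, "wz": 0, "gripper": 0.5}
    - {"x": 1.1, "y": 0, "z": 0, "wx": 0, "wy": 0, "wz": 0, "gripper": 0.5}
    - {"x": 1.1, "y": 0, "z": 0, "wx": 0, "wy": 0, "wz": 0, "gripper": 0.5}
    - {"x": 1.1, "y": 0, "z": 0, "wx": 0, "wy": 0, "wz": 0, "gripper": 0.5}
    - {"x": 1.1, "y": 0, "z": 0, "wx": 0, "wy": 0, "wz": 0, "gripper": 0.5}
    - {"x": 1.1, "y": 0, "z": 0, "wx": 0, "wy": 0, "wz": 0, "gripper": 0.5}
    - {"x": 1.1, "y": 0, "z": 0, "wx": 0, "wy": 0, "wz": 0, "gripper": 0.5}
    - {"x": 1.1, "y": 0, "z": 0, "wx": 0, "wy": 0, "wz": 0, "gripper": 0.5}
    - {"x": 1.1, "y": 0, "z": 0, "wx": 0, "wy": 0, "wz": 0, "gripper": 0.5}
    - {"x": 1.1, "y": 0, "z": 0, "wx": 0, "wy": 0, "wz": 0, "gripper": 0.5}
    - {"x": 1.1, "y": 0, "z": 0, "wx": 0, "wy": 0, "wz": 0, "gripper": 0.5}
    - {"x": 0.3, "y": 0, "z": 0, "wx": 0, "wy": 0, "wz": 0, "gripper": 0.5}
    - {"x": 0, "y": 0, "z": 0, "wx": 0, "wy": 0, "wz": 0, "gripper": 0.5}
    - {"x": 0, "y": 0, "z": 0, "wx": 0, "wy": 0, "wz": 0, "gripper": 0.5}

```text
time_s: 6.9
position: [0.4529, -0.0964, 0.2362]
tool_rot: [[0.064, 0.998, 0.004], [0.998, -0.064, -0.002], [-0.002, 0.004, -1.0]]
ft_force: [0.5, 0.2, 9.6]
grip_width: 0.0115
```

Request:
step_arm:
  increments:
    - {"x": 0.1, "y": 0, "z": 0, "wx": 0, "wy": 0, "wz": 0, "gripper": 0.5}
    - {"x": 0.1, "y": 0, "z": 0, "wx": 0, "wy": 0, "wz": 0, "gripper": 0.5}
    - {"x": 0.1, "y": 0, "z": 0, "wx": 0, "wy": 0, "wz": 0, "gripper": 0.5}
    - {"x": 0, "y": 0, "z": 0, "wx": 0, "wy": 0, "wz": 0, "gripper": 0.5}

```text
time_s: 7.3
position: [0.4532, -0.0941, 0.2363]
tool_rot: [[0.063, 0.998, 0.004], [0.998, -0.063, -0.004], [-0.003, 0.004, -1.0]]
ft_force: [0.4, -6.5, 8.1]
grip_width: 0.0111
```

Request:
step_arm:
  increments:
    - {"x": 0.1, "y": 0, "z": 0, "wx": 0, "wy": 0, "wz": 0, "gripper": 0.5}
    - {"x": 0.1, "y": 0, "z": 0, "wx": 0, "wy": 0, "wz": 0, "gripper": 0.5}
    - {"x": 0, "y": 0, "z": 0, "wx": 0, "wy": 0, "wz": 0, "gripper": 0.5}

```text
time_s: 7.6
position: [0.4533, -0.0922, 0.2363]
tool_rot: [[0.064, 0.998, 0.004], [0.998, -0.064, -0.004], [-0.003, 0.004, -1.0]]
ft_force: [0.0, -7.2, 8.1]
grip_width: 0.0114
```

Request:
step_arm:
  increments:
    - {"x": 0.1, "y": 0, "z": 0, "wx": 0, "wy": 0, "wz": 0, "gripper": 0.5}
    - {"x": 0.1, "y": 0, "z": 0, "wx": 0, "wy": 0, "wz": 0, "gripper": 0.5}
    - {"x": 0.1, "y": 0, "z": 0, "wx": 0, "wy": 0, "wz": 0, "gripper": 0.5}
    - {"x": 0, "y": 0, "z": 0, "wx": 0, "wy": 0, "wz": 0, "gripper": 0.5}

```text
time_s: 8.0
position: [0.4535, -0.0892, 0.2362]
tool_rot: [[0.064, 0.998, 0.004], [0.998, -0.064, -0.004], [-0.003, 0.004, -1.0]]
ft_force: [0.1, -7.1, 7.5]
grip_width: 0.0114
```

Request:
step_arm:
  increments:
    - {"x": 0.1, "y": 0, "z": 0, "wx": 0, "wy": 0, "wz": 0, "gripper": 0.5}
    - {"x": 0.1, "y": 0, "z": 0, "wx": 0, "wy": 0, "wz": 0, "gripper": 0.5}
    - {"x": 0, "y": 0, "z": 0, "wx": 0, "wy": 0, "wz": 0, "gripper": 0.5}

```text
time_s: 8.3
position: [0.4536, -0.0883, 0.2363]
tool_rot: [[0.063, 0.998, 0.004], [0.998, -0.063, -0.007], [-0.006, 0.004, -1.0]]
ft_force: [-3.9, -18.4, 5.3]
grip_width: 0.0114
```

Contact with the stop bar: the force rose to 18 N, the tool lagged, and this is within about 1.5 mm of the predicted home. Release and rise.

Request:
step_arm:
  increments:
    - {"x": 0, "y": 0, "z": 0, "wx": 0, "wy": 0, "wz": 0, "gripper": 3}
    - {"x": 0, "y": 0, "z": 0, "wx": 0, "wy": 0, "wz": 0, "gripper": 5}
    - {"x": 0, "y": 0, "z": 0, "wx": 0, "wy": 0, "wz": 0, "gripper": 5}
    - {"x": 0, "y": 0, "z": 0, "wx": 0, "wy": 0, "wz": 0, "gripper": 5}
    - {"x": 0, "y": 0, "z": -3, "wx": 0, "wy": 0, "wz": 0, "gripper": 5}
    - {"x": 0, "y": 0, "z": -4, "wx": 0, "wy": 0, "wz": 0, "gripper": 5}
    - {"x": 0, "y": 0, "z": -4, "wx": 0, "wy": 0, "wz": 0, "gripper": 5}
    - {"x": -4, "y": -3, "z": -4, "wx": 0, "wy": 0, "wz": 0, "gripper": 5}
    - {"x": -4, "y": -4, "z": -4, "wx": 0, "wy": 0, "wz": 0, "gripper": 5}
    - {"x": -4, "y": -4, "z": -4, "wx": 0, "wy": 0, "wz": 0, "gripper": 5}
    - {"x": -4, "y": 0, "z": -3, "wx": 0, "wy": 0, "wz": 0, "gripper": 5}
    - {"x": 0, "y": 0, "z": -3, "wx": 0, "wy": 0, "wz": 0, "gripper": 5}
    - {"x": 0, "y": 0, "z": 0, "wx": 0, "wy": 0, "wz": 0, "gripper": 5}

```text
time_s: 9.6
position: [0.3634, -0.2104, 0.4969]
tool_rot: [[0.066, 0.998, 0.005], [0.998, -0.065, -0.005], [-0.004, 0.005, -1.0]]
ft_force: [-0.2, -0.4, -1.2]
grip_width: 0.0502
```

```bash
python3 - <<'E'
from h import *
b=cam('top');a=cam('scene');print(env.observe()['position'])
A=cv2.resize(a['color'][170:310,280:490],None,fx=2,fy=2)
B=cv2.resize(b['color'][245:345,130:320],None,fx=3.4,fy=3.4,interpolation=cv2.INTER_CUBIC)
o=np.zeros((B.shape[0]+A.shape[0]-80,B.shape[1],3),np.uint8);o[:B.shape[0]]=B;o[B.shape[0]:,:A.shape[1]]=A[:200];cv2.imwrite('pics/g3.png',o)
E
```

```text
[ 0.36362748 -0.20958149  0.49347061]
```

View pics/g3.png

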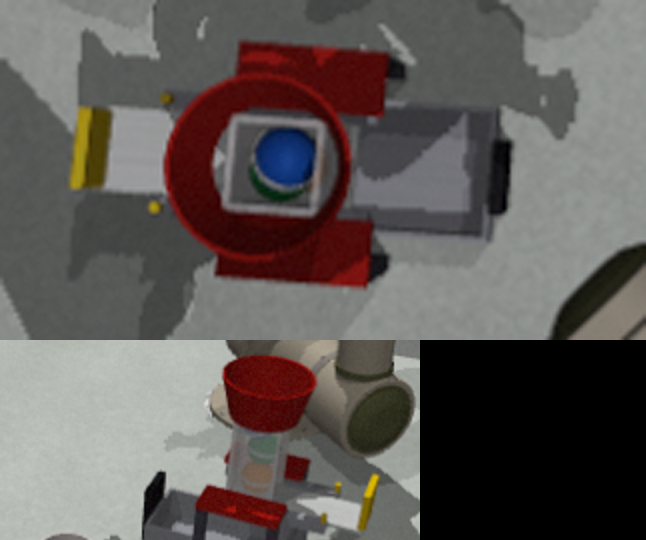

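Tray is in place, with its tab at crop (502,177), and all three capsules are still in the chute. Gate tab measures at disp (1, 156), which makes the gate about 6 mm drawn, so it is inside the stated range. Go over to it, passing on the base side above the flare.

```bash
python3 - <<'E'
from h import *
b=cam('top');f=lambda p,z:at(b,p[0]/3.4+130-.35,p[1]/3.4+245-.35,z)[:2]
u=np.array([.0645,.998]);r=np.array([.998,-.0645])
for n,p,z in[('tab top c',(503,177),.092),('rim near corner',(499,107),.05),('rim far corner',(490,238),.05)]:
    d=f(p,z)-[.463,.0559];print(n,(d@r).round(4),(d@u).round(4))
E
```

```text
tab top c -0.0001 -0.1497
rim near corner 0.0554 -0.1396
rim far corner -0.0507 -0.141
```

Request:
step_arm:
  increments:
    - {"x": 1, "y": 0, "z": -2, "wx": 0, "wy": 0, "wz": 0, "gripper": 6}
    - {"x": 3, "y": 0, "z": 0, "wx": 0, "wy": 0, "wz": 0, "gripper": 6}
    - {"x": 4, "y": 0, "z": 0, "wx": 0, "wy": 0, "wz": 0, "gripper": 6}
    - {"x": 4, "y": 0, "z": 0, "wx": 0, "wy": 0, "wz": 0, "gripper": 6}
    - {"x": 4, "y": 0, "z": 0, "wx": 0, "wy": 0, "wz": 0, "gripper": 6}
    - {"x": 4, "y": 0, "z": 0, "wx": 0, "wy": 0, "wz": 0, "gripper": 6}
    - {"x": 4, "y": 0, "z": 0, "wx": 0, "wy": 0, "wz": 0, "gripper": 6}
    - {"x": 4, "y": 1, "z": 0, "wx": 0, "wy": 0, "wz": 0, "gripper": 6}
    - {"x": 4, "y": 1, "z": 0, "wx": 0, "wy": 0, "wz": 0, "gripper": 6}
    - {"x": 4, "y": 1.5, "z": 0, "wx": 0, "wy": 0, "wz": 0, "gripper": 6}
    - {"x": 4, "y": 1.5, "z": 0, "wx": 0, "wy": 0, "wz": 0, "gripper": 6}
    - {"x": 3, "y": 1.5, "z": 0, "wx": 0, "wy": 0, "wz": 0, "gripper": 6}
    - {"x": 0, "y": 1.5, "z": 0, "wx": 0, "wy": 0, "wz": 0, "gripper": 6}
    - {"x": 0, "y": 0, "z": 0, "wx": 0, "wy": 0, "wz": 0, "gripper": 6}
    - {"x": 0, "y": 0, "z": 0, "wx": 0, "wy": 0, "wz": 0, "gripper": 6}

```text
time_s: 11.25
position: [0.4707, 0.2143, 0.5127]
tool_rot: [[0.063, 0.998, -0.002], [0.998, -0.063, -0.0], [-0.001, -0.002, -1.0]]
ft_force: [0.3, 0.3, 0.5]
grip_width: 0.0599
```

Request:
step_arm:
  increments:
    - {"x": -0.2, "y": 0.3, "z": 2, "wx": 0, "wy": 0, "wz": 0, "gripper": 6}
    - {"x": 0, "y": 0, "z": 4, "wx": 0, "wy": 0, "wz": 0, "gripper": 6}
    - {"x": 0, "y": 0, "z": 4, "wx": 0, "wy": 0, "wz": 0, "gripper": 6}
    - {"x": 0, "y": 0, "z": 2, "wx": 0, "wy": 0, "wz": 0, "gripper": 6}
    - {"x": 0, "y": 0, "z": 0, "wx": 0, "wy": 0, "wz": 0, "gripper": 6}
    - {"x": 0, "y": 0, "z": 0, "wx": 0, "wy": 0, "wz": 0, "gripper": 6}

```text
time_s: 11.85
position: [0.4736, 0.2118, 0.3947]
tool_rot: [[0.064, 0.998, 0.001], [0.998, -0.064, 0.0], [0.0, 0.001, -1.0]]
ft_force: [-0.5, 0.4, 0.4]
grip_width: 0.0601
```

```bash
python3 - <<'E'
from h import *
a=cam('scene');print(env.observe()['position'])
cv2.imwrite('pics/g4.png',cv2.resize(a['color'][100:300,340:560],None,fx=2.9,fy=2.9))
E
```

```text
[0.47369479 0.21183537 0.39529655]
```

View pics/g4.png

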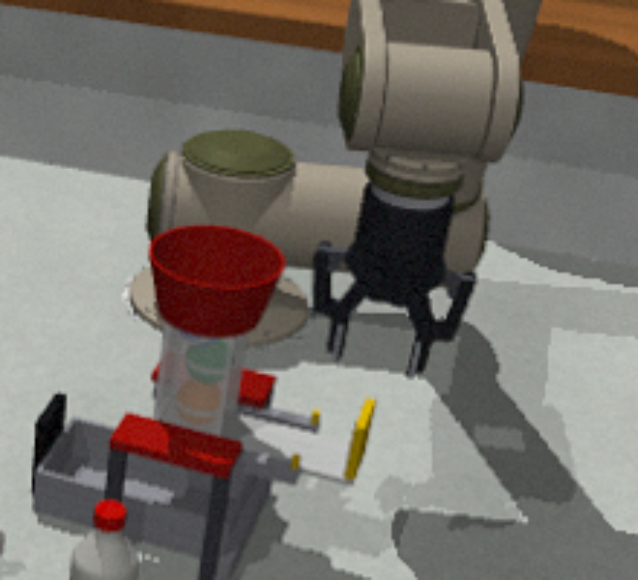

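The fingers, at crop columns 335 and 415, straddle the yellow tab, whose top is at about (366,430). The gripper also clears the flare. Descend and pinch.

Request:
step_arm:
  increments:
    - {"x": 0, "y": 0, "z": 3, "wx": 0, "wy": 0, "wz": 0, "gripper": 6}
    - {"x": 0, "y": 0, "z": 3, "wx": 0, "wy": 0, "wz": 0, "gripper": 6}
    - {"x": 0, "y": 0, "z": 2, "wx": 0, "wy": 0, "wz": 0, "gripper": 6}
    - {"x": 0, "y": 0, "z": 0, "wx": 0, "wy": 0, "wz": 0, "gripper": 4}
    - {"x": 0, "y": 0, "z": 0, "wx": 0, "wy": 0, "wz": 0, "gripper": 2}
    - {"x": 0, "y": 0, "z": 0, "wx": 0, "wy": 0, "wz": 0, "gripper": 0.4}
    - {"x": 0, "y": 0, "z": 0, "wx": 0, "wy": 0, "wz": 0, "gripper": 0.4}
    - {"x": 0, "y": 0, "z": 0, "wx": 0, "wy": 0, "wz": 0, "gripper": 0.4}
    - {"x": 0, "y": 0, "z": 0, "wx": 0, "wy": 0, "wz": 0, "gripper": 0.4}
  newtons: 40

```text
time_s: 12.8
position: [0.4741, 0.2121, 0.3155]
tool_rot: [[0.064, 0.998, 0.003], [0.998, -0.064, 0.001], [0.001, 0.003, -1.0]]
ft_force: [-0.2, -0.6, 6.8]
grip_width: 0.0096
```

Request:
step_arm:
  increments:
    - {"x": 1, "y": 0, "z": 0, "wx": 0, "wy": 0, "wz": 0, "gripper": 0.4}
    - {"x": 1, "y": 0, "z": 0, "wx": 0, "wy": 0, "wz": 0, "gripper": 0.4}
    - {"x": 1, "y": 0, "z": 0, "wx": 0, "wy": 0, "wz": 0, "gripper": 0.4}
    - {"x": 1, "y": 0, "z": 0, "wx": 0, "wy": 0, "wz": 0, "gripper": 0.4}
    - {"x": 1, "y": 0, "z": 0, "wx": 0, "wy": 0, "wz": 0, "gripper": 0.4}
    - {"x": 1, "y": 0, "z": 0, "wx": 0, "wy": 0, "wz": 0, "gripper": 0.4}
    - {"x": 0.7, "y": 0, "z": 0, "wx": 0, "wy": 0, "wz": 0, "gripper": 0.4}
    - {"x": 0.2, "y": 0, "z": 0, "wx": 0, "wy": 0, "wz": 0, "gripper": 0.4}
    - {"x": 0.1, "y": 0, "z": 0, "wx": 0, "wy": 0, "wz": 0, "gripper": 0.4}

```text
time_s: 13.7
position: [0.4788, 0.2819, 0.3154]
tool_rot: [[0.064, 0.998, 0.004], [0.998, -0.064, 0.0], [0.001, 0.004, -1.0]]
ft_force: [0.6, -1.9, 5.7]
grip_width: 0.0092
```

Request:
step_arm:
  increments:
    - {"x": 0.1, "y": 0, "z": 0, "wx": 0, "wy": 0, "wz": 0, "gripper": 0.4}
    - {"x": 0.1, "y": 0, "z": 0, "wx": 0, "wy": 0, "wz": 0, "gripper": 0.4}

```text
time_s: 13.9
position: [0.4789, 0.2837, 0.3154]
tool_rot: [[0.064, 0.998, 0.004], [0.998, -0.064, 0.0], [0.001, 0.004, -1.0]]
ft_force: [0.0, -2.8, 5.3]
grip_width: 0.0093
```

Request:
step_arm:
  increments:
    - {"x": 0.1, "y": 0, "z": 0, "wx": 0, "wy": 0, "wz": 0, "gripper": 0.4}
    - {"x": 0.1, "y": 0, "z": 0, "wx": 0, "wy": 0, "wz": 0, "gripper": 0.4}
    - {"x": 0, "y": 0, "z": 0, "wx": 0, "wy": 0, "wz": 0, "gripper": 0.4}

```text
time_s: 14.2
position: [0.4791, 0.2857, 0.3154]
tool_rot: [[0.064, 0.998, 0.004], [0.998, -0.064, 0.001], [0.001, 0.004, -1.0]]
ft_force: [1.2, -2.2, 4.5]
grip_width: 0.0098
```

Request:
step_arm:
  increments:
    - {"x": 0.1, "y": 0, "z": 0, "wx": 0, "wy": 0, "wz": 0, "gripper": 0.4}
    - {"x": 0.1, "y": 0, "z": 0, "wx": 0, "wy": 0, "wz": 0, "gripper": 0.4}
    - {"x": 0, "y": 0, "z": 0, "wx": 0, "wy": 0, "wz": 0, "gripper": 0.4}

```text
time_s: 14.5
position: [0.4792, 0.2867, 0.3154]
tool_rot: [[0.065, 0.998, 0.003], [0.998, -0.065, -0.003], [-0.003, 0.003, -1.0]]
ft_force: [1.0, -12.8, 8.7]
grip_width: 0.0095
```

End stop reached: 74.7 mm drawn, force up to 12.8 N, tool lagging. Release and rise clear.

Request:
step_arm:
  increments:
    - {"x": 0, "y": 0, "z": 0, "wx": 0, "wy": 0, "wz": 0, "gripper": 3}
    - {"x": 0, "y": 0, "z": 0, "wx": 0, "wy": 0, "wz": 0, "gripper": 5}
    - {"x": 0, "y": 0, "z": 0, "wx": 0, "wy": 0, "wz": 0, "gripper": 5}
    - {"x": 0, "y": 0, "z": 0, "wx": 0, "wy": 0, "wz": 0, "gripper": 5}
    - {"x": 0, "y": 0, "z": -3, "wx": 0, "wy": 0, "wz": 0, "gripper": 5}
    - {"x": 0, "y": 0, "z": -4, "wx": 0, "wy": 0, "wz": 0, "gripper": 5}
    - {"x": 0, "y": 0, "z": -4, "wx": 0, "wy": 0, "wz": 0, "gripper": 5}
    - {"x": 4, "y": -3, "z": -2, "wx": 0, "wy": 0, "wz": 0, "gripper": 5}
    - {"x": 4, "y": -4, "z": 0, "wx": 0, "wy": 0, "wz": 0, "gripper": 5}
    - {"x": 4, "y": -4, "z": 0, "wx": 0, "wy": 0, "wz": 0, "gripper": 5}
    - {"x": 4, "y": -4, "z": 0, "wx": 0, "wy": 0, "wz": 0, "gripper": 5}
    - {"x": 0, "y": 0, "z": 0, "wx": 0, "wy": 0, "wz": 0, "gripper": 5}
    - {"x": 0, "y": 0, "z": 0, "wx": 0, "wy": 0, "wz": 0, "gripper": 5}

```text
time_s: 15.8
position: [0.3534, 0.44, 0.4422]
tool_rot: [[0.061, 0.998, 0.0], [0.998, -0.061, -0.0], [-0.0, 0.0, -1.0]]
ft_force: [-0.0, -1.3, -0.6]
grip_width: 0.0504
```

```bash
python3 - <<'E'
from h import *
b=cam('top');a=cam('scene');print(env.observe()['position'])
A=cv2.resize(a['color'][170:310,280:490],None,fx=2,fy=2)
B=cv2.resize(b['color'][245:335,110:340],None,fx=3.4,fy=3.4,interpolation=cv2.INTER_CUBIC)
o=np.zeros((B.shape[0]+A.shape[0],B.shape[1],3),np.uint8);o[:B.shape[0]]=B;o[B.shape[0]:,:A.shape[1]]=A;cv2.imwrite('pics/g5.png',o)
E
```

```text
[0.35483462 0.43879416 0.44215374]
```

View pics/g5.png

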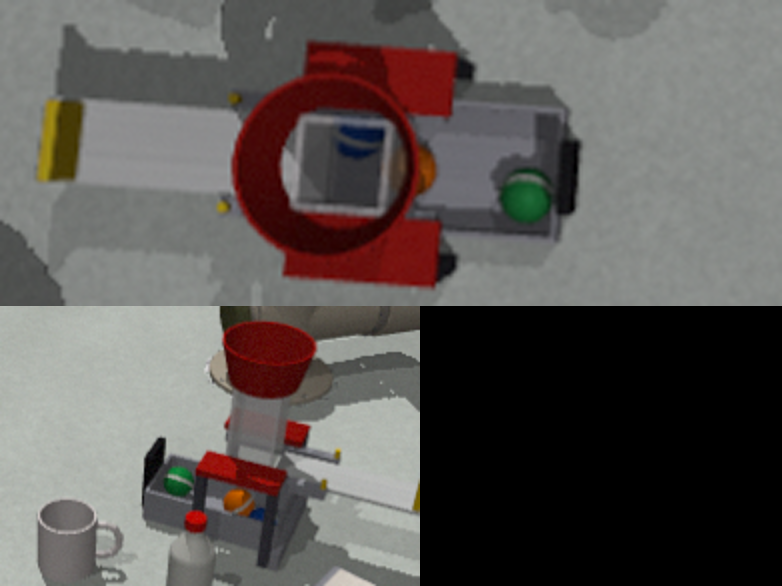

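All three capsules are in the tray: green at crop (526,195), orange near (425,170), blue under the chute at (360,140). The gate is far out. Let everything settle, then check numerically before handing in.

Request:
step_arm:
  increments:
    - {"x": 0, "y": 0, "z": 0, "wx": 0, "wy": 0, "wz": 0, "gripper": 5}
    - {"x": 0, "y": 0, "z": 0, "wx": 0, "wy": 0, "wz": 0, "gripper": 5}
    - {"x": 0, "y": 0, "z": 0, "wx": 0, "wy": 0, "wz": 0, "gripper": 5}
    - {"x": 0, "y": 0, "z": 0, "wx": 0, "wy": 0, "wz": 0, "gripper": 5}
    - {"x": 0, "y": 0, "z": 0, "wx": 0, "wy": 0, "wz": 0, "gripper": 5}
    - {"x": 0, "y": 0, "z": 0, "wx": 0, "wy": 0, "wz": 0, "gripper": 5}
    - {"x": 0, "y": 0, "z": 0, "wx": 0, "wy": 0, "wz": 0, "gripper": 5}
    - {"x": 0, "y": 0, "z": 0, "wx": 0, "wy": 0, "wz": 0, "gripper": 5}
    - {"x": 0, "y": 0, "z": 0, "wx": 0, "wy": 0, "wz": 0, "gripper": 5}
    - {"x": 0, "y": 0, "z": 0, "wx": 0, "wy": 0, "wz": 0, "gripper": 5}

```text
time_s: 16.9
position: [0.3542, 0.4393, 0.4423]
tool_rot: [[0.064, 0.998, -0.0], [0.998, -0.064, -0.0], [-0.0, -0.0, -1.0]]
ft_force: [-0.3, 0.3, -0.3]
grip_width: 0.0498
```

```bash
python3 - <<'E'
from h import *
u=np.array([.0645,.998]);r=np.array([.998,-.0645])
prev=None
for k in range(2):
  for _ in range(4*k): env.get_image('scene')
  b=cam('top');a=cam('scene');h=cv2.cvtColor(b['color'],cv2.COLOR_BGR2HSV);hs=cv2.cvtColor(a['color'],cv2.COLOR_BGR2HSV)
  def c(h,lo,hi,box):
    x0,y0,x1,y1=box;m=cv2.inRange(h,lo,hi)[y0:y1,x0:x1];mm=cv2.moments(m,True);return (mm['m10']/mm['m00']+x0,mm['m01']/mm['m00']+y0,mm['m00']) if mm['m00'] else None
  for n,H,d,lo,hi,bx,z in[('yellow tab',h,b,(22,120,80),(35,255,255),(100,250,145,320),.16),('black tab',h,b,(0,0,0),(180,255,45),(270,280,286,315),.092),('green',h,b,(45,100,40),(80,255,255),(240,260,290,325),.028),('blue',h,b,(105,120,40),(125,255,255),(190,270,240,320),.028),('orange scene',hs,a,(9,130,90),(20,255,255),(370,240,420,290),.028)]:
    p=c(H,lo,hi,bx)
    if p: w=at(d,p[0],p[1],z)[:2]-[.463,.0559];print(n,np.round(p,1),'disp',(w@r).round(4),(w@u).round(4))
s0=cv2.imread('pics/s0.png').astype(int);df=np.abs(a['color'].astype(int)-s0).sum(2)
for n,x0,y0,x1,y1 in[('mug',297,266,342,306),('sauce',362,272,388,324),('napkins',430,303,486,354)]: print(n,np.median(df[y0:y1,x0:x1]),(df[y0:y1,x0:x1]>90).mean().round(3))
E
```

```text
yellow tab [124.3 286.4 109. ] disp -0.001 0.2339
black tab [275.9 296.7 134. ] disp -0.0005 -0.1451
green [264.2 303.3 151. ] disp -0.0224 -0.1105
blue [215.3 286.   71. ] disp 0.0155 0.0308
orange scene [398.5 267.2 131. ] disp -0.0105 -0.0153
yellow tab [124.3 286.4 109. ] disp -0.001 0.2339
black tab [275.8 296.6 137. ] disp -0.0002 -0.145
green [264.2 303.4 149. ] disp -0.0229 -0.1104
blue [215.2 285.9  70. ] disp 0.0158 0.031
orange scene [398.5 267.2 132. ] disp -0.0105 -0.0152
mug 7.0 0.072
sauce 8.0 0.158
napkins 7.0 0.051
```

```bash
python3 -c "
from rig import env
print(env.close_job())"
```

```text
the job is handed in; nothing more can be done
None
```

The job is done and handed in at about 17.5 s of the 53 s allowed; the system gave no verdict.

**What I did:**
- I pinched the steel tray's handle tab, turned the tray about 6° to square it, and slid it in until it met the stop bar. The push force rose from 7 N to 18 N there, and the tool stopped advancing.
- I then pinched the yellow gate tab and drew it about 75 mm to its end stop, where the force rose from 2 N to 13 N. After that I released it and moved clear.

**Last checks, all from the camera images:**
- **Tray:** the handle tab is at dispenser (0, −145) mm; the nominal home position is −146 mm. An earlier reading by eye gave −150 mm, but the tray's rim corners then read −140 mm, which is exactly home.
- **Gate:** the tab reads y 234 mm against a nominal 230 mm. I put the 4 mm difference down to the height I assumed for that point; the stop force shows it is at the end.
- **Capsules:** all three are in the tray, and two readings showed no movement beyond measurement noise. The blue one is partly hidden under the chute.
- **Bystanders:** the mug, sauce bottle and napkin box look unmoved compared with the first picture. Parts of those image areas did change, most at the sauce bottle (16%), which I take to be shadows and the tray now behind it; I did not measure their positions.

I viewed 8 pictures, and no check failed.

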